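Tip the slide box flat and push it home against the box reader

ROBOT

A 6-joint arm with a two-finger parallel gripper is mounted at the origin on the work surface. World frame = base frame: x ahead of the robot, y to its left, z up, the work surface at z = 0. Lengths are in m, angles in rad, forces in N, time in s.
With the tool pointing down it reaches from about 0.275 to 1 m from the base axis. Payload 8.4 kg.
Tool frame: the origin (TCP) lies on the centre line of the jaws, within the pads' length; the fingertips stand 17 mm ahead of it and the grasp point (between the pads) lies 2 mm behind it (bot.tcp_to_tips is the y of the fingertips in the tool frame, in m); y points along the fingers, z is the direction in which the jaws open and shut, and the axes are right-handed (so a half turn about y gives the same grasp; the last joint's range is limited). The gripper opens to 85 mm and grips with 20 to 120 N. Pads are 22 mm wide; open, the fingers measure 114 mm over their backs; the gripper's body (76 mm by 85 mm) begins 54 mm behind the grasp point. The pads swing forward as they close: fully open they stand 13 mm farther back than shut.
Start: joints at [1.329, 0.353, 1.633, -0, 1.155, -0.002], TCP at [0.148, 0.607, 0.248] pointing down, gripper open.
Joint ranges: [-2.63, 2.63], [-0.92, 2.1], [0.06, 2.66], [-1.3, 4.44], [0, 2.69], [-3.02, 3.02]. Speed limits (rad/s): [2.22, 2.22, 2.79, 3.14, 3.14, 3.14].

INTERFACE

Orientations are given as a unit quaternion [x, y, z, w].
In Python, from workcell import bot, hand, kinematics, get_obs, vision, hand_in gives the robot as it stands. The module is installed in compiled form; this text tells all that it offers. Calls block until the motion is done:
- bot.reach(position, orientation): joint-space move of the TCP to a pose.
- bot.servo_line(position, ori=None, velocity=0.15): straight line of the TCP; ori=None keeps the orientation; velocity is the mean speed in m/s.
- bot.goto_joints(angles): joint-space move.
- hand.move_gripper(opening, strength=None): finger opening in m; strength is the grip in N (None keeps the last); returns when the fingers have stopped.
- bot.dwell(seconds).
- kinematics.solve_ik(position, orientation): joint angles nearest the present ones, or None.
- get_obs(): the state.
- vision.read_camera(name): name is "side" or "top" or "wrist"; returns a dict with "frame" (384x512x3 uint8, red, green, blue), "intrinsics" (3x3 intrinsics, pixels), "view" (4x4, takes a point from world to camera coordinates). Camera axes: x right, y down, z forward; pixel columns grow to the right and rows downward; lengths in m; the calibration is good to about 2 mm. A picture is of the moment at which its call begins. There is no depth.
A pose or a line that the arm cannot do raises bot.IKError and nothing moves.
- hand_in(): hands the job in, once; it reports no verdict.
The state is a dict: "time_s": time; "joint_pos": joint angles; "joint_vel": joint speeds; "joint_efforts": joint torques, N m; "position": TCP position; "orientation": TCP orientation; "wrist_force": force on the tool from outside, world axes, zero at the start; "ft_torque": the same for the moment, N m; "gripper_width": finger opening in m.
Only numpy, scipy, OpenCV 4.12 (cv2) and the standard library are available. Lean on these libraries where they do the work, as an engineer would, in place of code of your own. Each camera call takes 0.05 s, during which the arm holds its last target. There are 200 camera calls.

TASK

The slide box stands on end on the bed of the box reader: push near its top so that it tips over where it stands, towards the reading head, and lies flat with its lid up. Then push it along the bed until its end sits flush and square against the front of the reading head, not sticking out past either side of the head, and then press the key on top of the head fully down and let it spring back. Only push: do not lift or carry the box or slide it far along while it is upright, and leave the other things on the bench where they are.

Things in the scene. Friction and masses are not known exactly. Their poses are not given: they have to be found in the camera images.
- slidebox: Closed plastic slide box 140 x 90 x 36 mm, 0.17 to 0.35 kg, loose, starts standing on a 90 x 36 mm end on the reader's bed. Origin: centre of that end. z runs 140 mm along its length (up at first), y its width, x its thickness. Lid face (white, raised frame round a blank label) at -x; grey base face with 4 rubber feet at +x, which first looks towards the reading head within 11 degrees. Tipped to +x it lies lid up
- slidebox_center (a point): Centre of the slide box's volume (70 mm along z from the box's origin); axes as the box
- slidebox_code_end (a point): Centre of the slide box's other 90 x 36 mm end (140 mm along z from the box's origin, the upper end at the start), which carries the paper code patch and must meet the reading head
- reader: Box reader, fixed: flat white bed 280 (x) by 180 mm (y), 6 mm thick, no rails, and at its +x end an upright reading head 170 mm wide, 75 mm deep, its top 85 mm above the table. Origin: under the bed's centre at table height; x along the bed towards the head, z up. The head's flat front (dark window strip) is the plane x = 140 mm
- reader_face (a point): Centre of the reading head's front face at the middle height of a lying box (24 mm above the table, 140 mm from the reader's origin); axes as the reader, x pointing into the head
- key_top (a point): Centre of the top of the reader's round push key (32 mm across, in a 48 mm collar), on top of the head, 178 mm from the reader's origin along its x; about 103 mm above the table when not pressed. It moves down with the key
- key (a joint): Travel of the spring key: 0 released, 0.006 m fully down; about 1.5 N to start, 5 N fully down; springs back
- reagent: Amber glass bottle with white cap, 60 mm across, 115 mm tall, origin at the centre of its underside; leave it alone
- beaker_a: Glass beaker, 68 mm across, 85 mm tall, origin at the centre of its underside; leave it alone
- beaker_b: Smaller glass beaker, 56 mm across, 70 mm tall, origin at the centre of its underside; leave it alone
- petri: Closed clear petri dish, 60 mm across, 16 mm tall, origin at the centre of its underside; leave it alone
- forceps: Steel forceps lying flat, 130 mm long, 5 mm high, origin near their middle, x along them; leave them alone
- mailer: Small two-part slide mailer standing upright, 25 x 37 x 86 mm tall, origin at the centre of its underside; leave it alone
Not all that is in view belongs to the job. Leave any red look-alike of the slidebox alone.

How it is judged:
By the outcome, as a careful person would: the job done as asked, in the order asked, and still so for the second after the job is handed in, with the robot touching nothing.
It also fails if it takes over 64 s, if anything falls off the work surface, if the arm or the gripper's body presses on something with over 40 N, if the wrist force passes 120 N, or if a joint passes its speed limit or range.

## Working session

There is one attempt and no reset: what is moved stays moved. The work goes in short steps, each a Python script; the robot and the scene stay as the last script left them, time stands still between calls to the robot, and variables do not carry over. Pictures are saved under pics/ and viewed, about 8 in all and at most 12, crops included, and the job is handed in when it is done.

```bash
mkdir -p pics; cat > h.py <<'E'
import numpy as np, cv2
from workcell import bot, hand, kinematics, get_obs, vision, hand_in
def cam(n,f=None):
    r=vision.read_camera(n)
    if f: cv2.imwrite(f,cv2.cvtColor(r["frame"],cv2.COLOR_RGB2BGR))
    return r
def ray(r,u,v):
    V=np.array(r["view"]);R,t=V[:3,:3],V[:3,3]
    d=R.T@np.linalg.inv(r["intrinsics"])@np.array([u,v,1.]); return -R.T@t,d
def onz(r,u,v,z):
    o,d=ray(r,u,v); return o+d*(z-o[2])/d[2]
def proj(r,p):
    V=np.array(r["view"]);q=np.array(r["intrinsics"])@(V[:3,:3]@np.array(p)+V[:3,3]);return q[:2]/q[2]
E
python3 - <<'E'
from h import *
import pickle
D={n:cam(n) for n in("top","side")}
pickle.dump(D,open("d0.pkl","wb"))
for n in D:
    print(n,ray(D[n],256,192),D[n]["intrinsics"][0][0])
    cv2.imwrite(f"pics/{n}0.png",cv2.resize(cv2.cvtColor(D[n]["frame"],cv2.COLOR_RGB2BGR),(800,600),interpolation=cv2.INTER_CUBIC))
print(get_obs(),bot.tcp_to_tips)
E
```

```text
top (array([0.40700916, 0.06490622, 0.95900512]), array([ 0.18784574, -0.0105579 , -0.9822458 ])) 445.152128413543
side (array([0.35278837, 0.65864527, 0.74252037]), array([ 0.27766006, -0.67335051, -0.68526787])) 391.3970072577194
{'time_s': 0.1, 'joint_pos': array([ 1.32859432e+00,  3.53570263e-01,  1.63406432e+00, -6.54518757e-07,
        1.15520194e+00, -2.41161128e-03]), 'joint_vel': array([ 0.00113887, -0.00168358, -0.00176266,  0.0008803 , -0.00113815,
        0.00190576]), 'joint_efforts': array([ 5.39003631e-04, -6.06358051e+01, -3.42814779e+01,  8.26869973e-05,
        4.08418578e-03,  2.72652113e-05]), 'position': array([0.148346  , 0.60671839, 0.24764018]), 'orientation': array([ 0.70246698, -0.08462907,  0.08452219, -0.70159394]), 'wrist_force': array([ 0.64705536,  0.30015387, -1.58542872]), 'ft_torque': array([-0.00734886,  0.03452512, -0.01867815]), 'gripper_width': 0.08528923760913967} 0.017
```

View pics/top0.png

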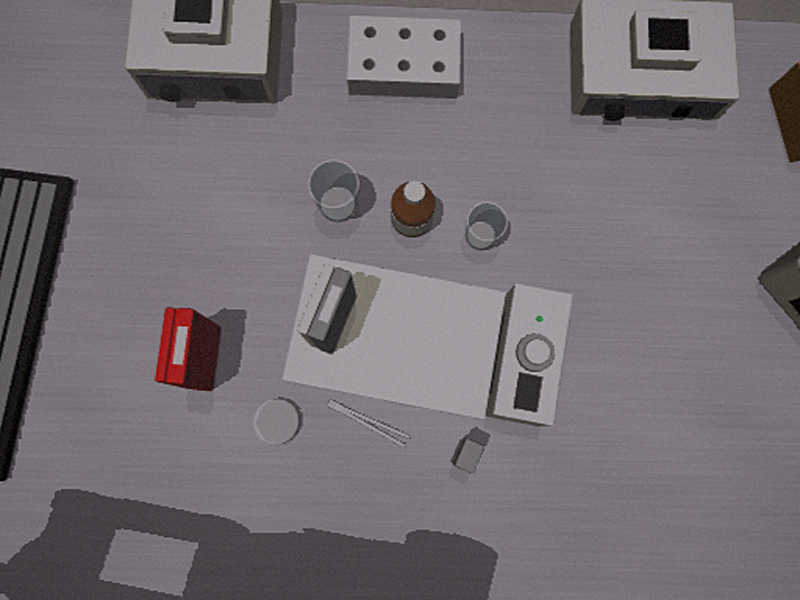

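View pics/side0.png

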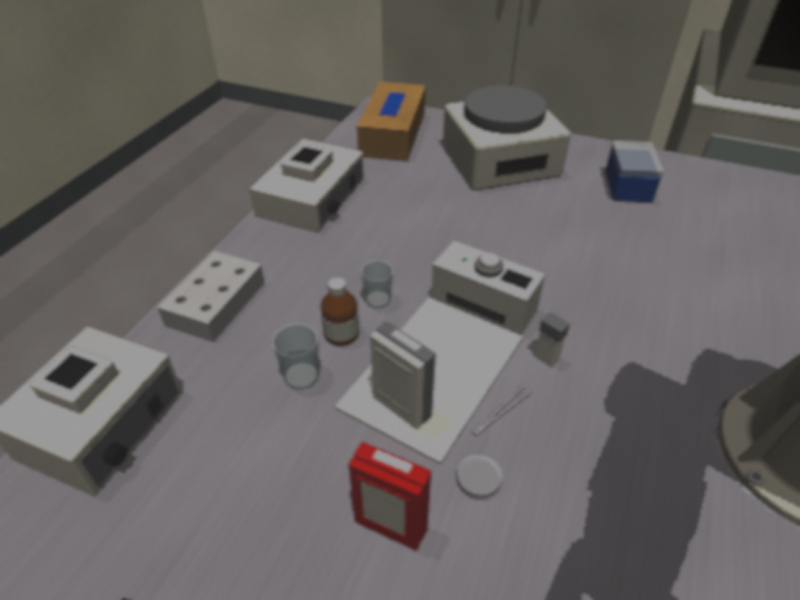

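Two candidates in the top view: a grey/white box standing on the bed at (328,308) and a red one on the bench at (188,348). The grey one is the target because it is on the bed and isn't red. I'll confirm with a crop and measure.

```bash
python3 - <<'E'
from h import *
import pickle
D=pickle.load(open("d0.pkl","rb"));r=D["top"];k=.64
for n,p,z in [("bedTL",(311,255),.006),("bedBL",(283,381),.006),("bedBR",(485,417),.006),("headTL",(515,285),.085),("headTR",(572,294),.085),("headBR",(552,425),.085),("headBL",(492,415),.085),("key",(539,352),.103),("reag",(414,190),.115)]:
    print(n,onz(r,p[0]*k,p[1]*k,z).round(4))
im=cv2.cvtColor(r["frame"],cv2.COLOR_RGB2BGR)
cv2.imwrite("pics/cropA.png",cv2.resize(im[155:280,175:375],None,fx=4,fy=4,interpolation=cv2.INTER_CUBIC))
E
```

```text
bedTL [0.6498 0.1816 0.006 ]
bedBL [0.4722 0.2105 0.006 ]
bedBR [ 0.4312 -0.0653  0.006 ]
headTL [ 0.5985 -0.0923  0.085 ]
headTR [ 0.589  -0.1661  0.085 ]
headBR [ 0.4216 -0.1383  0.085 ]
headBL [ 0.4319 -0.0632  0.085 ]
key [ 0.5103 -0.1188  0.103 ]
reag [0.7115 0.042  0.115 ]
```

View pics/cropA.png

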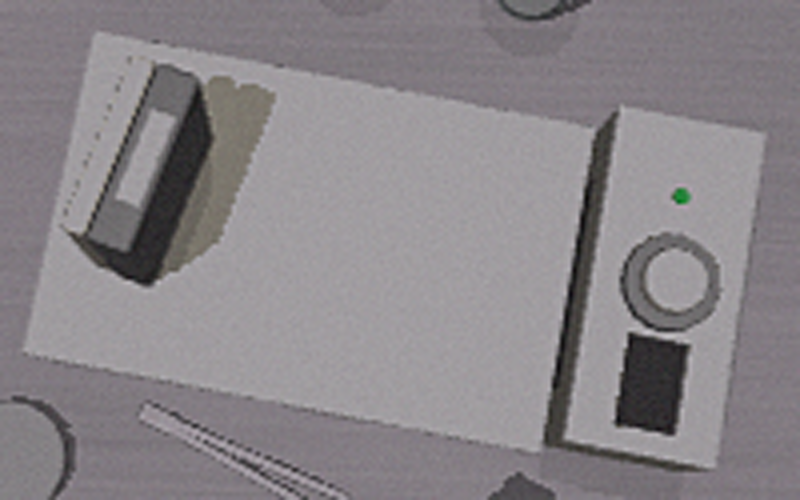

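The crop confirms the grey and white box standing on the bed. Its lid half (white) is on the far left and the code patch is on the upper end at crop (145,160). The head is on the right with the key at (675,280).

```bash
python3 - <<'E'
from h import *
import pickle
D=pickle.load(open("d0.pkl","rb"));r=D["top"]
c=lambda x,y,z:onz(r,175+x/4-.375,155+y/4-.375,z)
P=[("bedTL",(95,31),.006,(-140,90)),("bedBL",(24,353),.006,(-140,-90)),("bedBR",(545,452),.006,(140,-90)),
("hTL",(622,106),.085,(140,85)),("hTR",(767,132),.085,(215,85)),("hBR",(717,468),.085,(215,-85)),("hBL",(563,441),.085,(140,-85)),("key",(675,281),.103,None)]
W=np.array([c(*p[1],p[2])[:2] for p in P]);A=np.array([p[3] for p in P[:-1]])/1e3
a=W[:-1];am,Am=a.mean(0),A.mean(0)
S=(A-Am).T@(a-am);th=np.arctan2(S[0,1]-S[1,0],S[0,0]+S[1,1]);R=np.array([[np.cos(th),-np.sin(th)],[np.sin(th),np.cos(th)]])
o=am-R@Am
print("reader",o,np.degrees(th));print("resid mm",((a-(A@R.T+o))*1e3).round(1).tolist())
print("key in reader",(W[-1]-o)@R*1e3, W[-1])
B=np.array([c(*p,.146)[:2] for p in [(130,52),(65,228),(130,251),(199,76)]])
BR=(B-o)@R*1e3;print("box top corners reader mm",BR.round(1).tolist());
for i in range(4):print(np.linalg.norm(B[i]-B[(i+1)%4])*1e3)
print("ctr",BR.mean(0),np.degrees(np.arctan2(*( (BR[0]-BR[1]+BR[3]-BR[2])*[-1,1]))))
np.savez("rd.npz",o=o,th=th,R=R)
# overlay check in side
s=D["side"];im=cv2.cvtColor(s["frame"],cv2.COLOR_RGB2BGR)
for q in A.tolist(): 
    w=R@np.array(q)+o; z=.085 if abs(q[1])<.088 else .006
    cv2.circle(im,tuple(int(v) for v in proj(s,[*w,z])),2,(0,0,255),-1)
for b in B: cv2.circle(im,tuple(int(v) for v in proj(s,[*b,.146])),1,(0,255,0),-1)
cv2.imwrite("pics/sideB.png",cv2.resize(im[140:310,180:380],None,fx=3.5,fy=3.5))
E
```

```text
reader [0.54037206 0.05901256] -99.22519990688836
resid mm [[-0.1, 0.4], [0.3, 0.0], [0.6, -1.5], [-0.7, -0.5], [0.3, 0.1], [0.3, 0.1], [-0.7, 1.4]]
key in reader [177.20858592  -0.92946863] [ 0.51104536 -0.11575498]
box top corners reader mm [[-99.3, 50.4], [-111.3, -36.6], [-79.8, -41.4], [-65.4, 45.3]]
87.87126546144498
31.788093159798176
87.93451945004406
34.322614643594015
ctr [-88.9433762    4.43659138] -8.657851263938335
```

View pics/sideB.png

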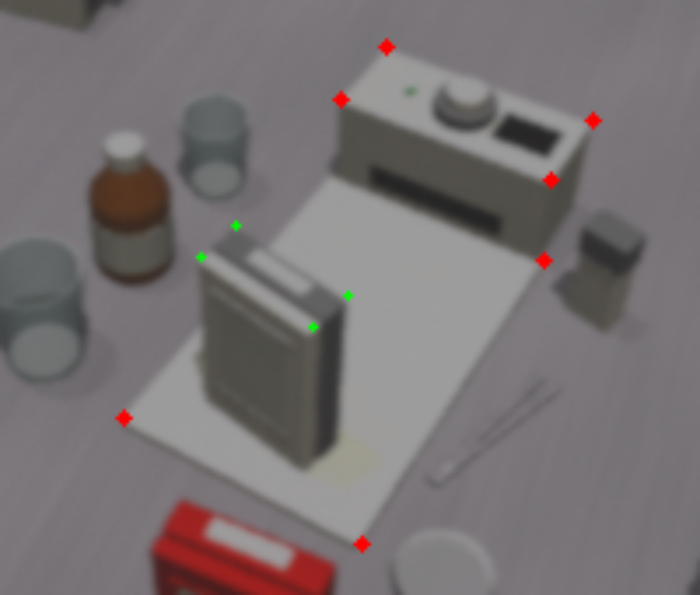

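```bash
cat >> h.py <<'E'
from scipy.spatial.transform import Rotation as Ro
import os
q=np.load("rd.npz");o,R,TH=q["o"],q["R"],float(q["th"])
def w(x,y,z): return [*(R@np.array([x,y])/1e3+o),z]
def ori(dyaw_deg=0,s=1):   # tool y down, tool z along +-reader y turned by dyaw
    a=TH+np.radians(dyaw_deg)+np.pi/2
    Z=s*np.array([np.cos(a),np.sin(a),0]);Y=np.array([0,0,-1.]);return Ro.from_matrix(np.c_[np.cross(Y,Z),Y,Z]).as_quat()
def st(): 
    g=get_obs();p=(np.array(g["position"][:2])-o)@R*1e3
    print("t%.2f"%g["time_s"],p.round(1),"z%.4f"%g["position"][2],"F",np.array(g["wrist_force"]).round(1),"gw%.3f"%g["gripper_width"])
E
python3 - <<'E'
from h import *
yaw=-8.5;d=np.array([np.cos(np.radians(yaw)),np.sin(np.radians(yaw))])
c=np.array([-88.9,4.4]);s0=c-d*(18+11+22)
for s in(1,-1): print(s,kinematics.solve_ik(w(*s0,.142),ori(yaw,s)))
j=get_obs()["joint_pos"]
s=min((1,-1),key=lambda s:9 if (k:=kinematics.solve_ik(w(*s0,.142),ori(yaw,s))) is None else abs(k[5]-j[5]))
print("s",s)
hand.move_gripper(.04)
bot.reach(w(*s0,.25),ori(yaw,s));st()
bot.servo_line(w(*s0,.142),velocity=.15);st()
bot.servo_line(w(*(s0+d*30),.142),velocity=.06);st()
bot.servo_line(w(*(s0+d*72),.142),velocity=.06);st()
bot.dwell(.3);st();cam("top","pics/t1.png")
bot.servo_line(w(*(s0+d*20),.17),velocity=.2)
E
```

```text
1 [ 3.24185768e-01  4.41798091e-01  1.76275780e+00 -4.44089210e-16
  9.37036764e-01  6.33548867e-01]
-1 [ 3.24185768e-01  4.41798091e-01  1.76275780e+00 -4.44089210e-16
  9.37036764e-01 -2.50804379e+00]
s 1
t2.73 [-140.1   11.5] z0.2500 F [-0.5 -0.2  0. ] gw0.040
t3.60 [-139.7   12.4] z0.1428 F [0.1 1.7 0.8] gw0.040
t4.25 [-109.5    7.7] z0.1421 F [-0.3 -0.3  0.7] gw0.040
t5.10 [-68.2   1.5] z0.1421 F [-0.4 -0.2 -0.2] gw0.040
t5.40 [-68.4   1.3] z0.1420 F [-0.1  0.6  0.1] gw0.040
```

View pics/t1.png

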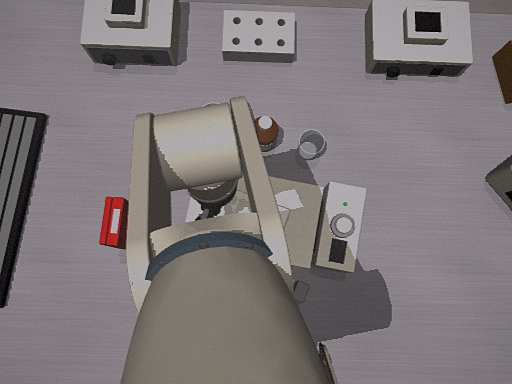

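The arm covers the box in this view, though a lying edge shows near (290,195). I'll back off and look from the side.

```bash
python3 - <<'E'
from h import *
import pickle
bot.servo_line(w(-115,8,.26),velocity=.25);st()
bot.goto_joints([0.95,.2,1.7,0,1.2,.6]);st()
D={n:cam(n) for n in("top","side")};pickle.dump(D,open("d1.pkl","wb"))
a=D["top"]["frame"][130:300,160:400];b=D["side"]["frame"][120:310,160:400]
f=lambda i:cv2.resize(cv2.cvtColor(i,cv2.COLOR_RGB2BGR),None,fx=3.3,fy=3.3,interpolation=cv2.INTER_CUBIC)[:600]
A,B=f(a),f(b);cv2.imwrite("pics/a1.png",A);cv2.imwrite("pics/b1.png",B)
E
```

```text
t6.40 [-114.1    7.8] z0.2601 F [0.5 0.1 0.1] gw0.040
t7.83 [-370.8 -269.2] z0.3098 F [-0.4 -0.4  0.2] gw0.040
```

View pics/a1.png

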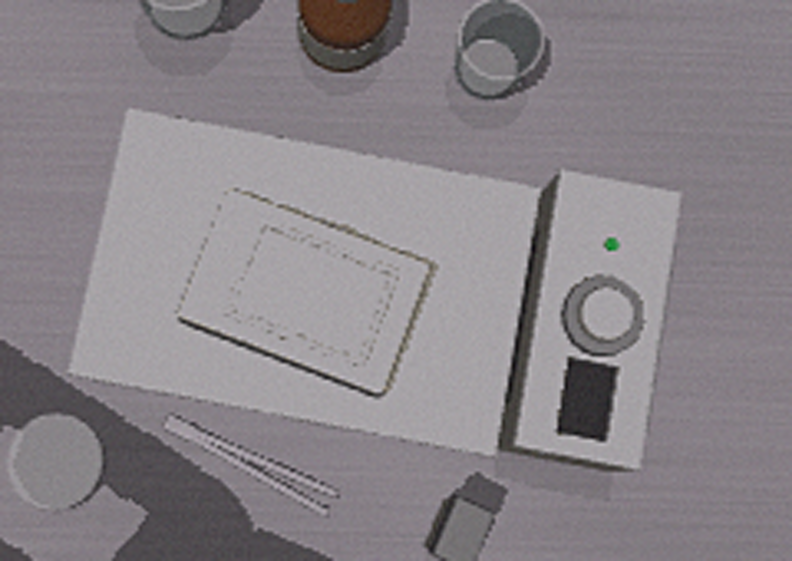

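The box lies flat with its lid up, corners at crop (230,187), (435,262), (383,395) and (178,320). It is turned about 10° from the bed.

```bash
python3 - <<'E'
from h import *
import pickle
r=pickle.load(open("d1.pkl","rb"))["top"]
B=np.array([(onz(r,160+x/3.3-.35,130+y/3.3-.35,.042)[:2]-o)@R*1e3 for x,y in[(230,187),(435,262),(383,395),(178,320)]])
print(B.round(1).tolist(),[np.linalg.norm(B[i]-B[i-1]).round(1) for i in range(4)])
print("ctr",B.mean(0),"end",(B[0]+B[3])/2,"code",(B[1]+B[2])/2)
v=B[1]+B[2]-B[0]-B[3];print("yaw",np.degrees(np.arctan2(v[1],v[0])))
E
```

```text
[[-60.0, 43.3], [76.7, 20.7], [59.4, -67.8], [-75.0, -46.0]] [np.float64(90.6), np.float64(138.5), np.float64(90.2), np.float64(136.2)]
ctr [  0.25457941 -12.44995357] end [-67.5136821   -1.33687913] code [ 68.02284093 -23.563028  ]
yaw -9.312841076278879
```

```bash
python3 - <<'E'
from h import *
fx=lambda:float((R.T@np.array(get_obs()["wrist_force"][:2]))[0])
hand.move_gripper(.05)
y=-8
bot.reach(w(-104,y,.16),ori(0,1));st()
bot.servo_line(w(-104,y,.030),velocity=.15);st()
bot.servo_line(w(-60,y,.030),velocity=.06);st()
bot.servo_line(w(-18,y,.030),velocity=.06);st()
x=-18;f0=fx()
while x<2:
    x+=1;bot.servo_line(w(x,y,.030),velocity=.03);f=fx()
    print(x,round(f,1),end="; ")
    if f<-9:break
bot.dwell(.2);st()
bot.servo_line(w(x-25,y,.030),velocity=.1)
bot.servo_line(w(x-40,y,.16),velocity=.3);st()
bot.goto_joints([0.95,.2,1.7,0,1.2,.6])
import pickle
D={n:cam(n) for n in("top","side")};pickle.dump(D,open("d2.pkl","wb"));st()
f=lambda i:cv2.resize(cv2.cvtColor(i,cv2.COLOR_RGB2BGR),None,fx=3.3,fy=3.3,interpolation=cv2.INTER_CUBIC)[:600]
cv2.imwrite("pics/a2.png",f(D["top"]["frame"][130:300,160:400]))
E
```

```text
t9.68 [-104.9   -8.1] z0.1605 F [0.7 1.  0.2] gw0.050
t10.69 [-104.4   -7.5] z0.0308 F [-0.1 -0.5  0.2] gw0.050
t11.57 [-60.   -7.9] z0.0300 F [-0.1  0.2  0.1] gw0.050
t12.43 [-17.9  -7.9] z0.0300 F [ 0.6  0.1 -0.1] gw0.050
-17 -0.1; -16 -1.2; -15 -1.0; -14 -0.1; -13 0.0; -12 -6.3; -11 -12.0; t14.38 [-12.4  -7.7] z0.0301 F [ 0.8 11.7 -2.2] gw0.050
t15.36 [-50.6  -8. ] z0.1607 F [-0.1 -0.3 -0.3] gw0.050
t17.07 [-370.6 -269.2] z0.3096 F [ 0.9 -1.   0.3] gw0.050
```

View pics/a2.png

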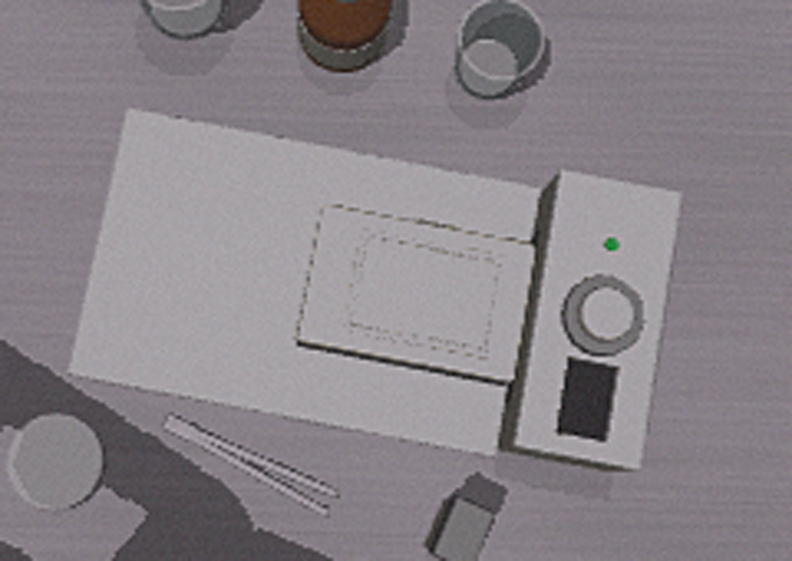

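The box's end is flush and square against the head, spanning crop (533,242) to (508,383), well inside the head's sides at (555,172) and (510,450). Now the key.

```bash
python3 - <<'E'
from h import *
hand.move_gripper(0)
k=(177.5,-.5)
bot.reach(w(*k,.20),ori(0,1));st()
bot.servo_line(w(*k,.128),velocity=.12);bot.dwell(.3);st()
z=.124;f0=get_obs()["wrist_force"][2]
while z>.104:
    bot.servo_line(w(*k,z),velocity=.03);bot.dwell(.1);g=get_obs();f=g["wrist_force"][2]
    print(round(z,4),round(g["position"][2],4),round(f,1),end="; ")
    if f>14:break
    z-=.001
bot.dwell(.3);st()
bot.servo_line(w(*k,.135),velocity=.05);st()
bot.servo_line(w(*k,.22),velocity=.2)
bot.goto_joints([0.95,.2,1.7,0,1.2,.6]);bot.dwell(.3)
import pickle
D={n:cam(n) for n in("top","side")};pickle.dump(D,open("d3.pkl","wb"));st()
f=lambda i:cv2.resize(cv2.cvtColor(i,cv2.COLOR_RGB2BGR),None,fx=1.65,fy=1.65,interpolation=cv2.INTER_CUBIC)
A=f(D["top"]["frame"][90:320,90:410]);B=f(D["side"]["frame"][120:350,100:256+164])
cv2.imwrite("pics/a3.png",np.vstack([f(D["top"]["frame"][130:300,160:400]),f(D["side"]["frame"][130:310,160:400])]))
E
```

```text
t19.82 [176.8  -0.3] z0.2002 F [-0.2  0.4 -0.9] gw-0.000
t20.88 [177.5  -0.2] z0.1286 F [-0.4  0.2 -0.6] gw0.000
0.124 0.124 1.3; 0.123 0.1231 2.7; 0.122 0.122 3.2; 0.121 0.121 2.9; 0.12 0.1201 3.4; 0.119 0.119 4.1; 0.118 0.1181 5.8; 0.117 0.1179 15.9; t24.01 [177.5  -0.4] z0.1179 F [-3.7 -0.4 16.1] gw-0.000
t24.52 [177.4  -0.8] z0.1349 F [-0.2  0.2  0.5] gw0.000
t27.70 [-371.2 -269.8] z0.3102 F [0.6 0.2 0.9] gw-0.000
```

View pics/a3.png

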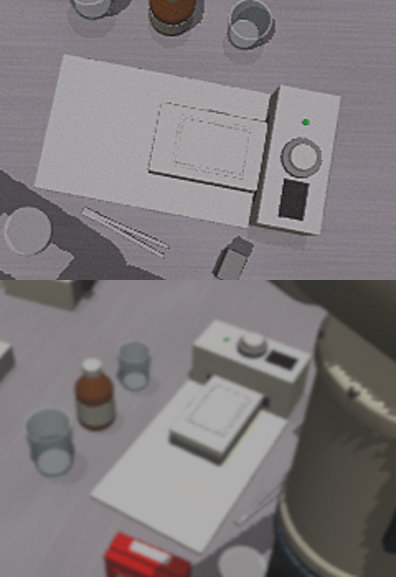

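The spring rise from 1.3 N to 5.8 N followed by a hard stop after about 6 mm shows the key bottomed out. In the last picture the box is still against the head and nothing else looks moved. One numeric check, then I'll hand in.

```bash
python3 - <<'E'
from h import *
import pickle
d=[pickle.load(open(f"d{i}.pkl","rb"))["top"] for i in range(4)]
r=d[2]
B=np.array([(onz(r,160+x/3.3-.35,130+y/3.3-.35,.042)[:2]-o)@R*1e3 for x,y in[(322,205),(533,242),(508,383),(297,343)]])
v=B[1]+B[2]-B[0]-B[3];print(B.round(1).tolist(),"yaw",np.degrees(np.arctan2(v[1],v[0])))
g=[cv2.GaussianBlur(cv2.cvtColor(x["frame"],cv2.COLOR_RGB2GRAY),(5,5),0).astype(int) for x in d]
print("d2-d3 changed px",(abs(g[2]-g[3])>15)[130:300,160:400].sum())
m=abs(g[1]-g[3])>15; ys,xs=np.nonzero(m[90:300,90:400]);print("d1-d3",len(xs),(xs.min()+90,xs.max()+90,ys.min()+90,ys.max()+90) if len(xs) else "")
m=abs(g[0]-g[3])>15;n,_,s,_=cv2.connectedComponentsWithStats(m[90:300,90:400].astype(np.uint8));print(s[1:][s[1:,4]>15]+[90,90,0,0,0])
hand_in()
E
```

```text
[[-0.4, 43.1], [135.7, 45.2], [134.8, -45.8], [0.7, -46.1]] yaw 0.5100386292241568
d2-d3 changed px 0
d1-d3 1001 (np.int64(90), np.int64(322), np.int64(188), np.int64(299))
[[ 191  170   53   58 1690]
 [ 249  204   74   44  393]
 [ 100  227    6   16   64]
 [ 106  229   12   16  152]
 [  90  229  171   71 5303]]
the job is handed in; nothing more can be done
```

The job is done and handed in at about 28 s of the 64 s allowed. All checks passed except for two loose ends, noted below.

**What I did**
- **Tipping:** I tipped the box with a slow two-finger push near its top, and it came down lid up on the bed.
- **Pushing:** I pushed it along the bed with the gripper square to the reader until the force rose to about 12 N against the head.
- **Key:** I closed the fingers and pressed the key through about 6 mm. The force rose from 1.3 to 5.8 N, then hit a hard stop at 16 N. I then released it and moved the arm clear.

**Last checks (top view, reader frame)**
- **Position:** The rear end of the box is at x ≈ 0 mm. With its 140 mm length, that puts the code end at the head's front, x = 140 mm.
- **Square and inside the head:** The box is turned about 0.5°, within measuring error, and spans y from -46 to +45 mm; the head spans ±85 mm.
- **After the key press:** No pixels changed around the reader between the pictures before and after, so the box stayed put and the key had sprung back.

**Loose ends**
- **Front corners:** Measured directly, the code-end corners came out at 135–136 mm instead of 140. I put this down to rounded, low-contrast edges, since the rear end and the contact force both agree with flush.
- **Other changes in view:** Comparing the first and last pictures also showed changes near the red box's lower left edge. I take these to be the arm's shadow, but I did not check them separately; the arm was never commanded near the red box.

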